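Unpin the can chute and let the cans roll

ROBOT

A 6-joint arm with a two-finger parallel gripper is mounted at the origin on the work surface. World frame = base frame: x ahead of the robot, y to its left, z up, the work surface at z = 0. Lengths are in m, angles in rad, forces in N, time in s.
With the tool pointing down it reaches from about 0.25 to 0.725 m from the base axis. Payload 4 kg.
Tool frame: the origin (TCP) lies midway between the tips of the shut fingers; the grasp point (between the pads) lies 19 mm behind it; z points along the fingers, x is the direction in which the jaws open and shut, and the axes are right-handed (so a half turn about z gives the same grasp; the last joint's range is limited). The gripper opens to 85 mm and grips with 20 to 120 N. Pads are 22 mm wide; open, the fingers measure 114 mm over their backs; the gripper's body (76 mm by 85 mm) begins 54 mm behind the grasp point. The pads swing forward as they close: fully open they stand 13 mm farther back than shut.
Start: joints at [1.192, 0.241, 0.005, 1.335, 0, 1.571], TCP at [0.185, 0.465, 0.231] pointing down, gripper open.
Joint ranges: [-2.72, 2.72], [-1.05, 1.87], [-1.09, 1.28], [-1.99, 2.15], [-1.42, 1.44], [-3.14, 3.14]. Speed limits (rad/s): [2.79, 2.79, 3.14, 3.14, 3.14, 3.14].

INTERFACE

Orientations are given as a rotation vector (axis times angle).
In Python, from rig import manip gives the robot as it stands.
- The arm moves only by the tool move_arm, never from a script. Its argument "commands" is a list of rows, each an object of numbers: "x", "y", "z": the shift along the tool's x, y, z in m; "rx", "ry", "rz": the turn, a rotation vector about the tool's x, y, z in rad. A call has 1 to 10 rows; each row is the pose to reach, as a shift and turn from the pose commanded when the call began, along the tool's axes at that moment; what a row does not reach only later rows make up. A row lasts 1/10 s, in which the tool goes at most 50 mm and 8.59 degrees, less where a joint would pass 70% of its speed; a pose out of reach is approached as far as the arm can. A call with a gripper value outside its range is refused whole. "gripper" is the opening in per cent of the stroke, from 0 (shut) to 100 (fully open), set as the call begins (left out, the last holds). The fingers move at their own pace and stop on an object; "force" is the grip in N (left out, the last holds). Time passes only in rows, so rows that repeat a pose let the fingers close. It gives the time, the measured TCP pose, the force and the opening at its end, in the units of the state.
- manip.observe(): the state, without advancing time (a new reading comes with each control period).
- manip.camera(name): name is "scene" or "top" or "wrist"; returns the picture (420x560x3 uint8, blue, green, red); there is no depth.
- manip.camera_info(name): a dict with "K" (3x3 intrinsics, pixels), "camera_from_world" (4x4, takes a point from world to camera coordinates). Camera axes: x right, y down, z forward; pixel columns grow to the right and rows downward; lengths in m; the calibration is good to about 2 mm. The wrist camera is an equidistant fisheye: a pixel r from the principal point sees the ray r / f radians off the axis. A picture is of the moment at which its call begins: read the wrist's pose just before it. camera_info takes no time and is no camera call; for the wrist camera it gives the pose at the moment of the call.
- manip.close_job(): hands the job in, once; it reports no verdict.
The state is a dict: "clock": time; "qpos": joint angles; "dq": joint speeds; "tau": joint torques, N m; "ee_pos": TCP position; "eef_rot": TCP orientation; "wrist_force": force on the tool from outside, world axes, zero at the start; "ft_torque": the same for the moment, N m; "grip_width": finger opening in m.
Only numpy, scipy, OpenCV 4.12 (cv2) and the standard library are available. Lean on these libraries where they do the work, as an engineer would, in place of code of your own. Each camera call takes 0.05 s, during which the arm holds its last target.

TASK

Release the waiting food cans: draw the flat-bladed locking pin up out of the gate bracket of the can chute, turn it so that its blade fits the slot, and park it upright in the forked parking bracket, blade fully home at the closed end of the notch and collar resting on the fork. Then slide the gate fully open by its handle, so that both cans roll down to the low end of the chute, and leave the other things on the bench where they are.

Things in the scene. Friction and masses are not known exactly. Their poses are not given: they have to be found in the camera images.
- chute: Fixed grey steel can chute, x -183 to +195 mm, 132 mm wide. Origin on the bench under the shut gate's middle; x downhill (5 degrees), y to the side where the gate sticks out, z up. Lane 120 mm wide, closed ends; wall tops at z 93 mm (uphill) to 60 mm. Gate bracket: steel clevis at y 125, 74 by 64 mm, top at z 100 mm; the gate's guide rails run on to y 361 mm, top at z 75 mm.
- bore (a point): Centre of the mouth of the upright round 26 mm bore, in the top face of the gate bracket (chute x 0, y 125, z 100 mm); axes as the chute. The bore goes through the upper plate, an eye in the gate and a lower plate, down to 56 mm over the bench; below is free.
- pin: Loose steel locking pin, 123 mm long, 0.15 to 0.3 kg, at first upright in the bore. Origin on its axis under the round collar (34 mm wide, 8 mm thick), which rests on the bracket. Below it a blade 70 mm long, 10 mm thick (x), 20 mm broad (y). Above the collar a flat paddle 14 mm thick (x), 48 mm broad (y), 8 to 54 mm above the origin: grip it across x. z up; a half turn about z looks the same.
- pin_tip (a point): Lower end of the pin's blade, 70 mm below the pin's origin.
- park: Fixed parking bracket: base 125 by 80 by 10 mm, column at its -x side, level fork plate 10 mm thick, 75 mm wide (y), x -55 to +55 mm, top at z 110 mm. Origin on the bench under the parked pin's axis. The notch opens to +x: a slot 15 mm wide (y) from its closed end at x -10.5 to x 42 mm, then flaring. The blade enters only with its broad side (pin y) along park x, either way round.
- notch (a point): Where the pin's origin lies when parked fully home: on the fork's top face, park x 0, y 0, z 110 mm; axes as the park bracket.
- gate (a joint): Travel of the sliding gate in m: 0 shut, 0.12 fully open, towards chute +y; about 2 N of friction, stays where it is left; no spring. While the pin is in the bore it cannot slide.
- gate_handle (a point): Top centre of the gate's upright black handle, a block 40 mm wide along chute x, 16 mm thick along chute y, standing from z 80 to 142 mm above the bench; moves with the gate (at chute y 200 mm when shut, 320 mm when open). Axes as the chute.
- can_1: Food can 74 mm in diameter, 110 mm long, about 0.45 kg, lying across the chute just uphill of the gate; origin at its centre, y along its axis, it rolls.
- can_2: The same, the next one uphill. Once the gate is open, both roll down by themselves and come to rest at about chute x 153 and 79 mm.
- soup_can: Bystander: standing can, 66 mm diameter, 100 mm high, origin under its centre.
- fish_can: Bystander: flat can, 84 mm diameter, 36 mm high, origin under its centre.
- jar: Bystander: jar, 72 mm diameter, 120 mm high, origin under its centre.
- carton: Bystander: flat carton lying, 100 by 150 by 35 mm high, origin under its centre.
- tape: Bystander: roll of packing tape lying flat, 100 mm diameter, 48 mm high, origin under its centre.

How it is judged:
By the outcome, as a careful person would: the job done as asked, in the order asked, and still so for the second after the job is handed in, with the robot touching nothing.
It also fails if it takes over 61 s, if anything falls off the work surface, if the arm or the gripper's body presses on something with over 40 N, if the wrist force passes 120 N, or if a joint passes its speed limit or range.

## Working session

There is one attempt and no reset: what is moved stays moved. The work goes in short steps, Python scripts to look and compute and a tool call to move; the robot and the scene stay as the last step left them, time stands still between calls to the robot, and variables do not carry over. Pictures are saved under pics/ and viewed, and the job is handed in when it is done.

Besides the shell and the picture viewer there is one more tool, called after "Emit:" in YAML: its name, and indented under it one key for each argument. move_arm: Moves the arm, as the interface text tells. Its arguments: {"type":"object","properties":{"commands":{"type":"array","items":{"type":"object","properties":{"x":{"type":"number"},"y":{"type":"number"},"z":{"type":"number"},"rx":{"type":"number"},"ry":{"type":"number"},"rz":{"type":"number"}}}},"gripper":{"type":"number"},"force":{"type":"number"}},"required":["commands"]}

```bash
ls; mkdir -p pics
python3 - <<'E'
from rig import manip
import cv2
s=manip.observe();print(s)
for n in("scene","top","wrist"):
    i=manip.camera_info(n);print(n,i)
    cv2.imwrite(f"pics/{n}0.png",manip.camera(n))
E
```

```text
pics
{'clock': 0.0, 'qpos': array([1.19202958e+00, 2.41420812e-01, 3.71872241e-03, 1.33518738e+00,
       2.44509013e-05, 1.57081724e+00]), 'dq': array([ 3.73260496e-04, -1.00723910e-03,  1.47675708e-03, -1.84727192e-03,
       -7.92915436e-06, -1.34454184e-03]), 'tau': array([ 2.17155930e-04, -3.72321117e+01,  2.52407169e+01,  1.70170027e-02,
        9.52359983e-05, -3.96028810e-06]), 'ee_pos': array([0.18464756, 0.46397798, 0.23040694]), 'eef_rot': array([ 2.59897877,  1.76285335, -0.00274153]), 'wrist_force': array([-0.63026603,  0.13061907,  0.11328336]), 'ft_torque': array([ 0.01821299,  0.03678695, -0.01465123]), 'grip_width': 0.08515664698567402}
scene {'K': array([[378.93553847,   0.        , 277.83675425],
       [  0.        , 378.93553847, 210.19491253],
       [  0.        ,   0.        ,   1.        ]]), 'camera_from_world': array([[-0.29008018,  0.95687468,  0.01563148,  0.23225948],
       [ 0.67585686,  0.21639806, -0.70454906, -0.24759436],
       [-0.67754778, -0.19381108, -0.7094831 ,  1.43939169],
       [ 0.        ,  0.        ,  0.        ,  1.        ]])}
top 
[... 161 characters left out ...]
'camera_from_world': array([[ 0.02363169, -0.99959741, -0.01570237, -0.10126846],
       [-0.99749371, -0.02252833, -0.06707291,  0.51511752],
       [ 0.06669216,  0.01724806, -0.99762451,  1.60231536],
       [ 0.        ,  0.        ,  0.        ,  1.        ]])}
wrist {'K': array([[325.1922621 ,   0.        , 278.79947232],
       [  0.        , 325.1922621 , 209.16114478],
       [  0.        ,   0.        ,   1.        ]]), 'camera_from_world': array([[ 0.37115023,  0.92857066, -0.00201122, -0.49838532],
       [ 0.89601354, -0.35756693,  0.26325963, -0.03483208],
       [ 0.24373602, -0.09951095, -0.96472292,  0.37908075],
       [ 0.        ,  0.        ,  0.        ,  1.        ]])}
```

View pics/scene0.png

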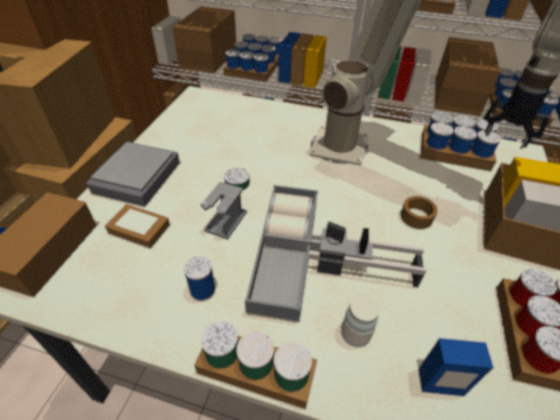

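View pics/top0.png

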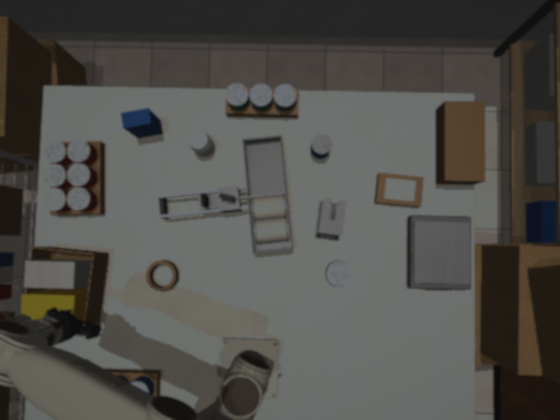

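View pics/wrist0.png

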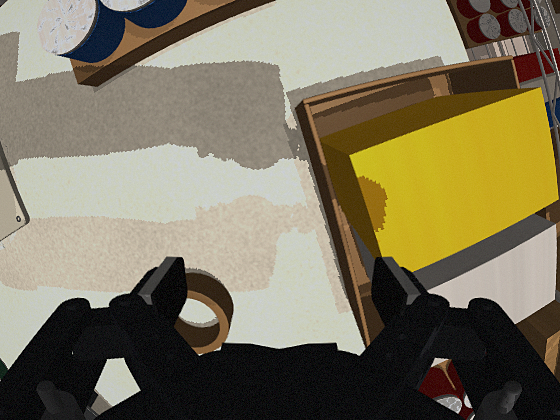

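The top view shows the chute at about (268,195), with the gate bracket and pin near (230,198), the handle near (205,201) and the park bracket near (331,217). I'll zoom in next.

Run:
```python
import cv2
a=cv2.imread("pics/top0.png")[120:260,150:360]
a=cv2.convertScaleAbs(cv2.resize(a,None,fx=3.8,fy=3.8,interpolation=cv2.INTER_CUBIC),alpha=1.7)
cv2.imwrite("pics/topz.png",a)
a=cv2.imread("pics/scene0.png")[150:320,180:440]
cv2.imwrite("pics/scz.png",cv2.resize(a,None,fx=3,fy=3,interpolation=cv2.INTER_CUBIC))
```

```text
(no output)
```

View pics/topz.png

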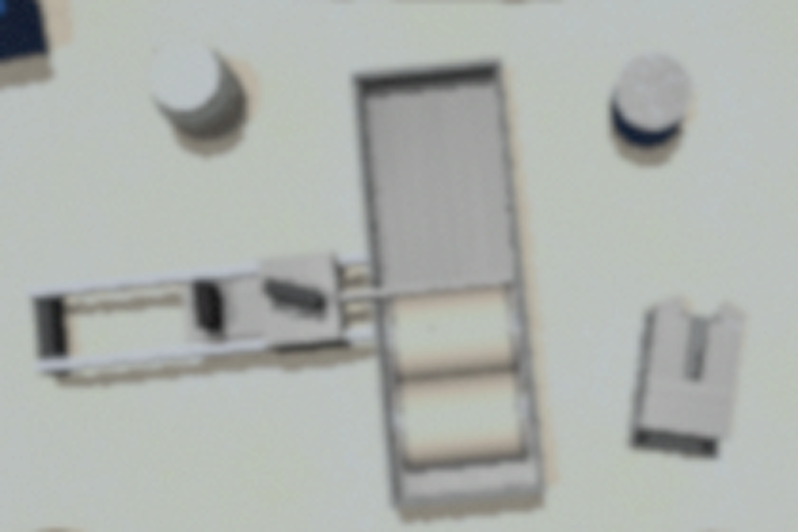

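View pics/scz.png

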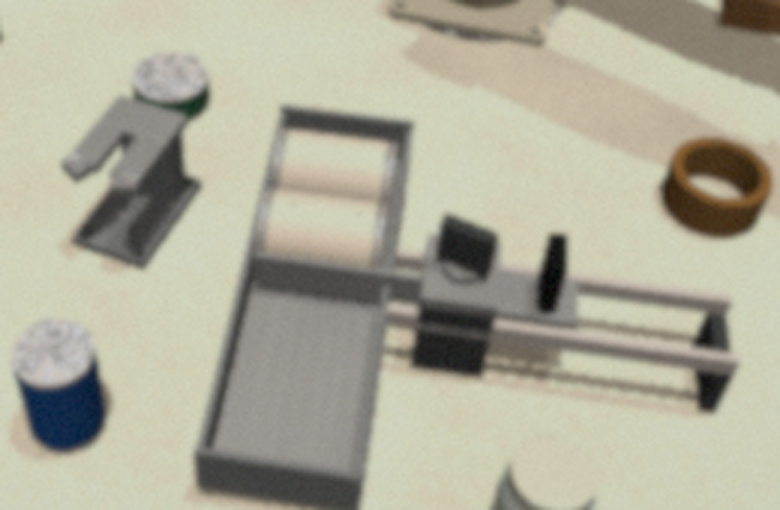

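```bash
cat > h.py <<'E'
from rig import manip
import numpy as np, cv2
from scipy.spatial.transform import Rotation as R
def ray(name,uv,info=None):
    i=info or manip.camera_info(name);K=i["K"];T=np.array(i["camera_from_world"])
    x=(uv[0]-K[0,2])/K[0,0];y=(uv[1]-K[1,2])/K[1,1]
    if name=="wrist":
        r=np.hypot(x,y);d=np.array([np.sin(r)*x/r,np.sin(r)*y/r,np.cos(r)]) if r>1e-9 else np.array([0,0,1.])
    else: d=np.array([x,y,1.])
    Rm=T[:3,:3];return -Rm.T@T[:3,3],Rm.T@d
def onz(name,uv,z,info=None):
    c,d=ray(name,uv,info);return c+d*(z-c[2])/d[2]
def proj(name,p,info=None):
    i=info or manip.camera_info(name);K=i["K"];T=np.array(i["camera_from_world"])
    q=T[:3,:3]@np.asarray(p)+T[:3,3]
    if name=="wrist":
        th=np.arctan2(np.hypot(q[0],q[1]),q[2]);n=np.hypot(q[0],q[1]);x,y=th*q[0]/n,th*q[1]/n
    else:x,y=q[0]/q[2],q[1]/q[2]
    return np.array([K[0,0]*x+K[0,2],K[1,1]*y+K[1,2]])
E
python3 - <<'E'
from h import *
f=lambda u,v,z:onz("top",(150+(u+.5)/3.8-.5,120+(v+.5)/3.8-.5),z).round(4)
print("pin",f(268,284,.154),f(325,300,.154))
print("hand",f(210,290,.142))
print("brk",[f(*c,.1) for c in((260,262),(335,253),(343,338))])
print("chute", f(356,75,.06),f(498,63,.06),f(395,503,.093),f(542,497,.093))
print("fork",[f(*c,.11) for c in((650,310),(740,312),(727,437),(634,432),(697,380),(708,318))])
E
```

```text
pin [0.563  0.0949 0.154 ] [0.551  0.0479 0.154 ]
hand [0.5583 0.1443 0.142 ]
brk [array([0.5872, 0.11  , 0.1   ]), array([0.5963, 0.0466, 0.1   ]), array([0.5243, 0.0377, 0.1   ])]
chute [0.7581 0.0372 0.06  ] [ 0.7712 -0.0868  0.06  ] [ 0.3864 -0.0095  0.093 ] [ 0.3944 -0.1332  0.093 ]
fork [array([ 0.5528, -0.2199,  0.11  ]), array([ 0.5528, -0.2952,  0.11  ]), array([ 0.448 , -0.2859,  0.11  ]), array([ 0.4504, -0.2085,  0.11  ]), array([ 0.495 , -0.2602,  0.11  ]), array([ 0.5471, -0.2685,  0.11  ])]
```

```bash
cat >> h.py <<'E'
def to(pos,ang,verbose=True):
    "tool-frame shift and rz from measured pose to tool-down pose with tool x at world angle ang(deg)"
    s=manip.observe();Rc=R.from_rotvec(s["eef_rot"])
    d=Rc.inv().apply(np.array(pos)-s["ee_pos"])
    a=np.radians(ang);Rt=R.from_matrix(np.array([[np.cos(a),np.sin(a),0],[np.sin(a),-np.cos(a),0],[0,0,-1]]))
    rv=(Rc.inv()*Rt).as_rotvec();x=Rc.apply([1,0,0])
    print("clk",round(s["clock"],2),"pos",s["ee_pos"].round(4),"xang",np.degrees(np.arctan2(x[1],x[0])).round(2),"tilt z",Rc.apply([0,0,1]).round(4),"shift",d.round(4),"turn",rv.round(4),"F",s["wrist_force"].round(2),"w",round(s["grip_width"],4))
E
python3 - <<'E'
from h import *
s=manip.observe();c=np.linalg.inv(manip.camera_info("wrist")["camera_from_world"]);Rc=R.from_rotvec(s["eef_rot"])
print(Rc.inv().apply(c[:3,3]-s["ee_pos"]),Rc.inv().as_matrix()@c[:3,:3])
to((.50,.04,.30),165.7)
to((.50,.04,.30),-14.3)
E
```

```text
[-0.00046283 -0.06545438 -0.14338715] [[ 9.99998926e-01 -1.38500123e-03 -4.79009961e-04]
 [ 1.46224945e-03  9.64723685e-01  2.63260467e-01]
 [ 9.74961843e-05 -2.63260885e-01  9.64724674e-01]]
clk 0.15 pos [0.1847 0.4641 0.2306] xang 68.3 tilt z [-6.0e-04 -1.5e-03 -1.0e+00] shift [-0.2776  0.4498 -0.0689] turn [-1.4e-03  1.2e-03 -1.7e+00] F [ 0.51 -0.12  0.26] w 0.0856
clk 0.15 pos [0.1847 0.4641 0.2306] xang 68.3 tilt z [-6.0e-04 -1.5e-03 -1.0e+00] shift [-0.2776  0.4498 -0.0689] turn [1.2000e-03 1.4000e-03 1.4416e+00] F [ 0.51 -0.12  0.26] w 0.0856
```

Run:
```python
from h import *
to((.50,.0,.33),165.7)
```

```text
clk 0.15 pos [0.1847 0.4641 0.2306] xang 68.3 tilt z [-6.0e-04 -1.5e-03 -1.0e+00] shift [-0.3148  0.4646 -0.0989] turn [-1.4e-03  1.2e-03 -1.7e+00] F [ 0.51 -0.12  0.26] w 0.0856
```

Emit:
move_arm:
  commands:
    - {"z":-0.05}
    - {"x":-0.03,"y":0.04,"z":-0.09,"rz":-0.15}
    - {"x":-0.06,"y":0.09,"z":-0.1,"rz":-0.3}
    - {"x":-0.09,"y":0.13,"z":-0.1,"rz":-0.45}
    - {"x":-0.12,"y":0.17,"z":-0.1,"rz":-0.6}
    - {"x":-0.15,"y":0.21,"z":-0.1,"rz":-0.75}
    - {"x":-0.18,"y":0.25,"z":-0.1,"rz":-0.9}
    - {"x":-0.2,"y":0.3,"z":-0.1,"rz":-1.05}
    - {"x":-0.23,"y":0.34,"z":-0.1,"rz":-1.2}
    - {"x":-0.26,"y":0.38,"z":-0.1,"rz":-1.35}
  gripper: 100

```text
schema error: expected keys x, y, z, rx, ry, rz
```

Run:
```python
from h import *
to((.50,.0,.33),165.7)
```

```text
clk 0.15 pos [0.1847 0.4641 0.2306] xang 68.3 tilt z [-6.0e-04 -1.5e-03 -1.0e+00] shift [-0.3148  0.4646 -0.0989] turn [-1.4e-03  1.2e-03 -1.7e+00] F [ 0.51 -0.12  0.26] w 0.0856
```

Emit:
move_arm:
  commands:
    - {"x":0,"y":0,"z":-0.05,"rx":0,"ry":0,"rz":0}
    - {"x":-0.03,"y":0.04,"z":-0.09,"rx":0,"ry":0,"rz":-0.15}
    - {"x":-0.06,"y":0.09,"z":-0.1,"rx":0,"ry":0,"rz":-0.3}
    - {"x":-0.09,"y":0.13,"z":-0.1,"rx":0,"ry":0,"rz":-0.45}
    - {"x":-0.12,"y":0.17,"z":-0.1,"rx":0,"ry":0,"rz":-0.6}
    - {"x":-0.15,"y":0.21,"z":-0.1,"rx":0,"ry":0,"rz":-0.75}
    - {"x":-0.18,"y":0.25,"z":-0.1,"rx":0,"ry":0,"rz":-0.9}
    - {"x":-0.2,"y":0.3,"z":-0.1,"rx":0,"ry":0,"rz":-1.05}
    - {"x":-0.23,"y":0.34,"z":-0.1,"rx":0,"ry":0,"rz":-1.2}
    - {"x":-0.26,"y":0.38,"z":-0.1,"rx":0,"ry":0,"rz":-1.35}
  gripper: 100

```text
clock: 1.15
ee_pos: [0.3947, 0.1538, 0.3311]
eef_rot: [-1.203, -2.902, -0.0]
wrist_force: [1.4, 0.3, 0.2]
grip_width: 0.0856
```

Run:
```python
from h import *
to((.50,.0,.33),165.7)
print(manip.observe()["qpos"])
```

```text
clk 1.15 pos [0.3947 0.1538 0.3311] xang 134.95 tilt z [-1.e-04  1.e-04 -1.e+00] shift [-0.1833 -0.0341  0.0011] turn [ 0.000e+00 -1.000e-04 -5.367e-01] F [1.41 0.31 0.18] w 0.0856
[ 3.71525526e-01  6.51901333e-02  5.24706070e-02  1.55812550e+00
  9.90748734e-05 -4.12995779e-01]
```

Emit:
move_arm:
  commands:
    - {"x":0,"y":0,"z":0,"rx":0,"ry":0,"rz":0}
    - {"x":0,"y":0,"z":0,"rx":0,"ry":0,"rz":0}

```text
clock: 1.35
ee_pos: [0.3941, 0.1546, 0.3308]
eef_rot: [-1.216, -2.895, 0.001]
wrist_force: [0.2, 0.2, 0.5]
grip_width: 0.0852
```

Run:
```python
from h import *
to((.50,.0,.33),165.7)
```

```text
clk 1.35 pos [0.3941 0.1546 0.3308] xang 134.43 tilt z [-1.2e-03  1.0e-04 -1.0e+00] shift [-0.1845 -0.0326  0.0007] turn [-5.000e-04 -1.100e-03 -5.458e-01] F [0.23 0.21 0.5 ] w 0.0852
```

Emit:
move_arm:
  commands:
    - {"x":-0.04,"y":-0.007,"z":0,"rx":0,"ry":0,"rz":-0.12}
    - {"x":-0.08,"y":-0.014,"z":0,"rx":0,"ry":0,"rz":-0.24}
    - {"x":-0.12,"y":-0.021,"z":0,"rx":0,"ry":0,"rz":-0.36}
    - {"x":-0.16,"y":-0.028,"z":0,"rx":0,"ry":0,"rz":-0.46}
    - {"x":-0.184,"y":-0.033,"z":0,"rx":0,"ry":0,"rz":-0.546}
    - {"x":-0.184,"y":-0.033,"z":0,"rx":0,"ry":0,"rz":-0.546}
    - {"x":-0.184,"y":-0.033,"z":0,"rx":0,"ry":0,"rz":-0.546}

```text
clock: 2.05
ee_pos: [0.4995, 0.0025, 0.3308]
eef_rot: [-0.385, -3.116, -0.001]
wrist_force: [-0.2, -0.1, 0.4]
grip_width: 0.0854
```

Run:
```python
from h import *
import pickle
to((.50,.0,.33),165.7)
i=manip.camera_info("wrist");im=manip.camera("wrist");cv2.imwrite("pics/w1.png",im);pickle.dump(i,open("w1.pkl","wb"))
```

```text
clk 2.05 pos [0.4995 0.0025 0.3308] xang 165.91 tilt z [-1.4e-03  7.0e-04 -1.0e+00] shift [-0.0011 -0.0023  0.0008] turn [ 0.0003 -0.0015  0.0037] F [-0.22 -0.05  0.44] w 0.0854
```

View pics/w1.png

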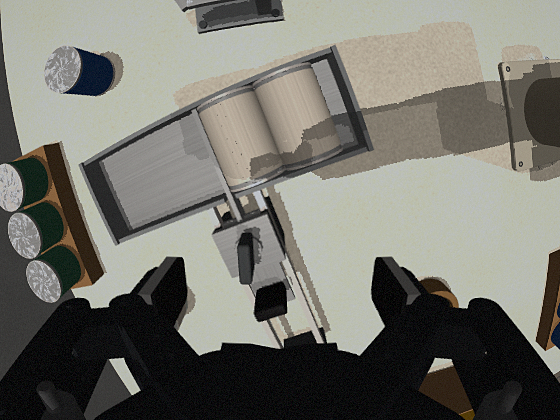

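The wrist view shows the paddle at about (246,257), the handle top at about (270,300) and the bracket top corners around (213–285, 210–275). The park bracket is cut off at the top edge.

Run:
```python
import cv2
a=cv2.imread("pics/w1.png")[195:325,190:340]
cv2.imwrite("pics/w1z.png",cv2.convertScaleAbs(cv2.resize(a,None,fx=4.6,fy=4.6,interpolation=cv2.INTER_CUBIC),alpha=1.8))
```

```text
(no output)
```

View pics/w1z.png

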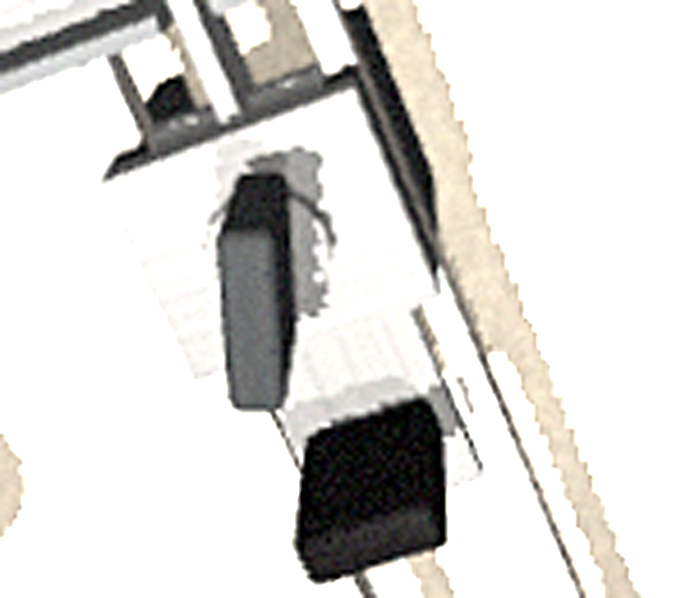

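Run:
```python
from h import *
import pickle
i=pickle.load(open("w1.pkl","rb"))
f=lambda u,v,z:onz("wrist",(190+(u+.5)/4.6-.5,195+(v+.5)/4.6-.5),z,i)
def rep(n,c,z):
    P=np.array([f(*p,z) for p in c]);print(n,"ctr",P.mean(0).round(4),"edges",[ (round(np.linalg.norm(P[k]-P[k-1]),4),round(np.degrees(np.arctan2(*(P[k]-P[k-1])[1::-1])),1)) for k in range(4)])
rep("pin",[(219,234),(274,232),(285,402),(232,410)],.154)
rep("handle",[(303,538),(443,503),(445,545),(318,580)],.142)
rep("brk",[(105,180),(355,88),(438,290),(195,375)],.1)
```

```text
pin ctr [0.5567 0.0732 0.154 ] edges [(np.float64(0.0462), np.float64(-102.9)), (np.float64(0.0128), np.float64(168.5)), (np.float64(0.0444), np.float64(77.3)), (np.float64(0.0132), np.float64(-3.6))]
handle ctr [0.5462 0.1479 0.142 ] edges [(np.float64(0.014), np.float64(-89.5)), (np.float64(0.0382), np.float64(-177.2)), (np.float64(0.0132), np.float64(78.7)), (np.float64(0.0356), np.float64(4.8))]
brk ctr [0.5567 0.073  0.1   ] edges [(np.float64(0.0621), np.float64(-83.8)), (np.float64(0.0725), np.float64(-173.3)), (np.float64(0.0614), np.float64(96.8)), (np.float64(0.0731), np.float64(7.3))]
```

Run:
```python
from h import *
to((.5567,.0731,.118),167.2)
```

```text
clk 2.1 pos [0.4993 0.0028 0.3311] xang 165.98 tilt z [-1.e-03  6.e-04 -1.e+00] shift [-0.0389  0.082   0.213 ] turn [ 0.0004 -0.0011 -0.0214] F [0.03 0.52 0.99] w 0.0855
```

Emit:
move_arm:
  commands:
    - {"x":-0.02,"y":0.04,"z":0.02,"rx":0,"ry":0,"rz":-0.01}
    - {"x":-0.039,"y":0.082,"z":0.04,"rx":0,"ry":0,"rz":-0.021}
    - {"x":-0.039,"y":0.082,"z":0.085,"rx":0,"ry":0,"rz":-0.021}
    - {"x":-0.039,"y":0.082,"z":0.125,"rx":0,"ry":0,"rz":-0.021}
    - {"x":-0.039,"y":0.082,"z":0.14,"rx":0,"ry":0,"rz":-0.021}
    - {"x":-0.039,"y":0.082,"z":0.14,"rx":0,"ry":0,"rz":-0.021}

```text
clock: 2.7
ee_pos: [0.5546, 0.0731, 0.1883]
eef_rot: [-0.347, -3.116, 0.002]
wrist_force: [-0.1, 0.7, 0.2]
grip_width: 0.0856
```

Run:
```python
from h import *
to((.5567,.0731,.118),167.2)
im=manip.camera("wrist");cv2.imwrite("pics/w2.png",im)
```

```text
clk 2.7 pos [0.5546 0.0731 0.1883] xang 167.28 tilt z [-6.9e-03 -5.0e-04 -1.0e+00] shift [-0.0025  0.0006  0.0702] turn [-0.002  -0.0066  0.0014] F [-0.07  0.71  0.18] w 0.0856
```

View pics/w2.png

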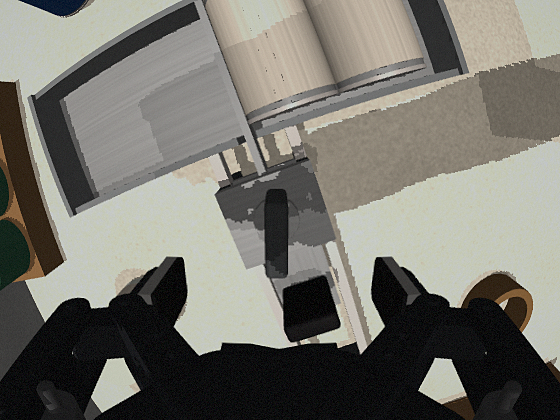

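The paddle lies upright in the picture at column 276, midway between the jaws at 279. I'll go down and grip it.

Emit:
move_arm:
  commands:
    - {"x":-0.001,"y":0,"z":0.03,"rx":0,"ry":0,"rz":0}
    - {"x":-0.002,"y":0,"z":0.055,"rx":0,"ry":0,"rz":0}
    - {"x":-0.002,"y":0,"z":0.07,"rx":0,"ry":0,"rz":0}
    - {"x":-0.002,"y":0,"z":0.07,"rx":0,"ry":0,"rz":0}
    - {"x":-0.002,"y":0,"z":0.07,"rx":0,"ry":0,"rz":0}

```text
clock: 3.25
ee_pos: [0.5606, 0.0715, 0.1232]
eef_rot: [0.351, 3.119, 0.001]
wrist_force: [0.4, -0.6, 1.2]
grip_width: 0.0856
```

Run:
```python
from h import *
to((.5567,.0731,.118),167.2)
im=manip.camera("wrist");cv2.imwrite("pics/w3.png",im)
```

```text
clk 3.25 pos [0.5606 0.0715 0.1232] xang 167.17 tilt z [ 2.9e-03  4.0e-04 -1.0e+00] shift [0.0042 0.0007 0.0052] turn [ 0.0011  0.0027 -0.0005] F [ 0.44 -0.61  1.19] w 0.0856
```

View pics/w3.png

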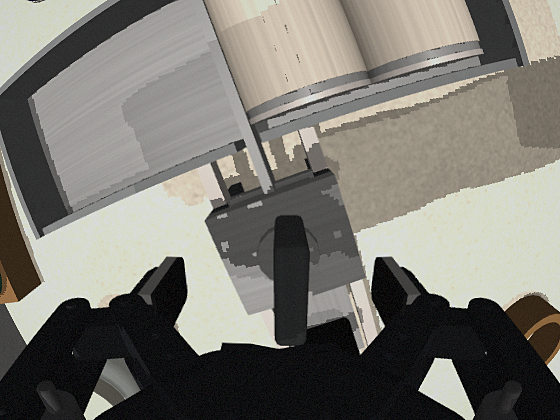

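Emit:
move_arm:
  commands:
    - {"x":0.004,"y":0.001,"z":0.004,"rx":0,"ry":0,"rz":0}
    - {"x":0.004,"y":0.001,"z":0.004,"rx":0,"ry":0,"rz":0}
    - {"x":0.004,"y":0.001,"z":0.004,"rx":0,"ry":0,"rz":0}

```text
clock: 3.6
ee_pos: [0.556, 0.0729, 0.1177]
eef_rot: [0.351, 3.121, 0.0]
wrist_force: [0.1, -0.5, -0.0]
grip_width: 0.0852
```

Run:
```python
from h import *
to((.5567,.0731,.118),167.2)
```

```text
clk 3.6 pos [0.556  0.0729 0.1177] xang 167.15 tilt z [ 7.e-04  1.e-04 -1.e+00] shift [-0.0006  0.0004 -0.0002] turn [ 0.0003  0.0007 -0.0008] F [ 0.1  -0.48 -0.04] w 0.0852
```

Emit:
move_arm:
  commands:
    - {"x":0,"y":0,"z":0,"rx":0,"ry":0,"rz":0}
    - {"x":0,"y":0,"z":0,"rx":0,"ry":0,"rz":0}
    - {"x":0,"y":0,"z":0,"rx":0,"ry":0,"rz":0}
    - {"x":0,"y":0,"z":0,"rx":0,"ry":0,"rz":0}
    - {"x":0,"y":0,"z":0,"rx":0,"ry":0,"rz":0}
    - {"x":0,"y":0,"z":0,"rx":0,"ry":0,"rz":0}
    - {"x":0,"y":0,"z":0,"rx":0,"ry":0,"rz":0}
    - {"x":0,"y":0,"z":0,"rx":0,"ry":0,"rz":0}
  gripper: 0
  force: 60

```text
clock: 4.4
ee_pos: [0.556, 0.0727, 0.1173]
eef_rot: [0.352, 3.122, -0.0]
wrist_force: [0.1, 0.1, 1.1]
grip_width: 0.0133
```

Run:
```python
from h import *
to((.5567,.0731,.118),167.2)
```

```text
clk 4.4 pos [0.556  0.0727 0.1173] xang 167.14 tilt z [ 2.e-04 -0.e+00 -1.e+00] shift [-0.0006  0.0006 -0.0007] turn [ 0.      0.0002 -0.0011] F [0.09 0.08 1.12] w 0.0133
```

Emit:
move_arm:
  commands:
    - {"x":0,"y":0,"z":-0.015,"rx":0,"ry":0,"rz":0}
    - {"x":0,"y":0,"z":-0.04,"rx":0,"ry":0,"rz":0}
    - {"x":0,"y":0,"z":-0.065,"rx":0,"ry":0,"rz":0}
    - {"x":0,"y":0,"z":-0.09,"rx":0,"ry":0,"rz":0}
    - {"x":0,"y":0,"z":-0.115,"rx":0,"ry":0,"rz":0}
    - {"x":0,"y":0,"z":-0.14,"rx":0,"ry":0,"rz":0}
    - {"x":0,"y":0,"z":-0.16,"rx":0,"ry":0,"rz":0}
    - {"x":0,"y":0,"z":-0.16,"rx":0,"ry":0,"rz":0}

```text
clock: 5.2
ee_pos: [0.5572, 0.0729, 0.2799]
eef_rot: [0.351, 3.117, 0.002]
wrist_force: [1.0, -0.4, -2.7]
grip_width: 0.0132
```

Run:
```python
from h import *
to((.53,-.1,.30),107)
im=manip.camera("wrist");cv2.imwrite("pics/w4.png",im)
```

```text
clk 5.2 pos [0.5572 0.0729 0.2799] xang 167.14 tilt z [ 5.2e-03  7.0e-04 -1.0e+00] shift [-0.012  -0.1746 -0.0204] turn [0.0043 0.0035 1.0497] F [ 1.05 -0.39 -2.66] w 0.0132
```

View pics/w4.png

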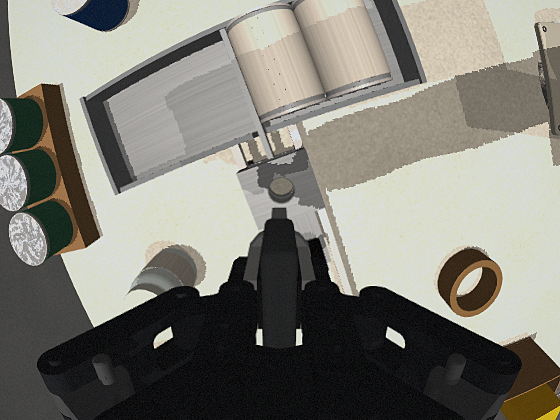

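Run:
```python
from h import *
to((.5965,-.263,.29),84.4)
```

```text
clk 5.25 pos [0.5565 0.0728 0.2778] xang 167.14 tilt z [ 2.1e-03  3.0e-04 -1.0e+00] shift [-0.1137 -0.3185 -0.0122] turn [2.1000e-03 1.1000e-03 1.4441e+00] F [ 1.04 -0.57 -2.42] w 0.0132
```

Emit:
move_arm:
  commands:
    - {"x":-0.01,"y":-0.03,"z":-0.01,"rx":0,"ry":0,"rz":0.14}
    - {"x":-0.02,"y":-0.06,"z":-0.012,"rx":0,"ry":0,"rz":0.28}
    - {"x":-0.034,"y":-0.095,"z":-0.012,"rx":0,"ry":0,"rz":0.42}
    - {"x":-0.046,"y":-0.13,"z":-0.012,"rx":0,"ry":0,"rz":0.56}
    - {"x":-0.058,"y":-0.165,"z":-0.012,"rx":0,"ry":0,"rz":0.7}
    - {"x":-0.07,"y":-0.2,"z":-0.012,"rx":0,"ry":0,"rz":0.84}
    - {"x":-0.082,"y":-0.23,"z":-0.012,"rx":0,"ry":0,"rz":0.98}
    - {"x":-0.094,"y":-0.26,"z":-0.012,"rx":0,"ry":0,"rz":1.12}
    - {"x":-0.105,"y":-0.29,"z":-0.012,"rx":0,"ry":0,"rz":1.26}
    - {"x":-0.114,"y":-0.318,"z":-0.012,"rx":0,"ry":0,"rz":1.4}

```text
clock: 6.25
ee_pos: [0.5956, -0.2639, 0.2861]
eef_rot: [-2.284, -2.151, 0.003]
wrist_force: [0.3, -0.3, -2.6]
grip_width: 0.0135
```

Emit:
move_arm:
  commands:
    - {"x":0,"y":0,"z":0,"rx":0,"ry":0,"rz":0}
    - {"x":0,"y":0,"z":0,"rx":0,"ry":0,"rz":0}

```text
clock: 6.45
ee_pos: [0.5955, -0.263, 0.2863]
eef_rot: [-2.277, -2.157, 0.002]
wrist_force: [0.4, 0.0, -2.0]
grip_width: 0.0132
```

Run:
```python
from h import *
import pickle
to((.5965,-.263,.29),84.4)
i=manip.camera_info("wrist");im=manip.camera("wrist");cv2.imwrite("pics/w5.png",im);pickle.dump(i,open("w5.pkl","wb"))
```

```text
clk 6.45 pos [ 0.5955 -0.263   0.2863] xang 86.9 tilt z [-0.0041  0.0024 -1.    ] shift [ 0.      0.001  -0.0037] turn [-0.0042 -0.0021  0.0437] F [ 0.37  0.04 -2.  ] w 0.0132
```

View pics/w5.png

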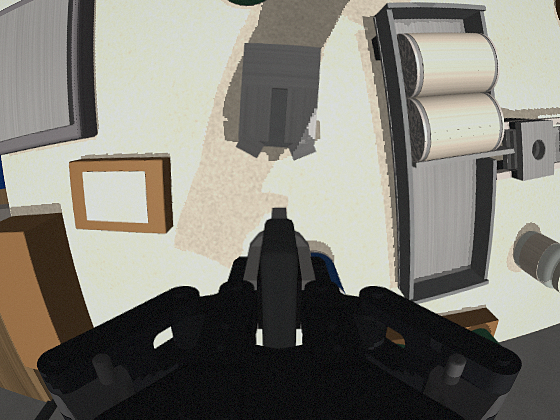

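The empty bore is at (539,149). The fork is at (240–320, 40–160), with its notch opening towards the held pin.

Run:
```python
import cv2
a=cv2.imread("pics/w5.png")[30:170,215:345]
cv2.imwrite("pics/w5z.png",cv2.convertScaleAbs(cv2.resize(a,None,fx=4.2,fy=4.2,interpolation=cv2.INTER_CUBIC),alpha=2.2))
```

```text
(no output)
```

View pics/w5z.png

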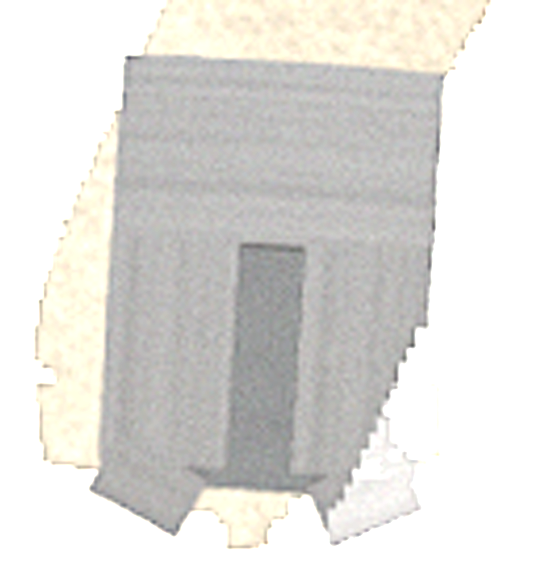

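Run:
```python
from h import *
import pickle
i=pickle.load(open("w5.pkl","rb"))
f=lambda u,v,z:onz("wrist",(215+(u+.5)/4.2-.5,30+(v+.5)/4.2-.5),z,i)
P=np.array([f(*p,.11)[:2] for p in [(240,242),(305,245),(290,470),(227,468),(125,57),(442,73)]])
print(P.round(4))
ang=lambda v:np.degrees(np.arctan2(v[1],v[0])).round(2)
print("L",ang(P[3]-P[0]),"R",ang(P[2]-P[1]),"end w",np.linalg.norm(P[1]-P[0]),np.linalg.norm(P[2]-P[3]),"len",np.linalg.norm(P[3]-P[0]))
print("back edge",ang(P[4]-P[5]),np.linalg.norm(P[4]-P[5]))
d=(P[3]-P[0]+P[2]-P[1]);d/=np.linalg.norm(d);print("dir",ang(d))
e=(P[0]+P[1])/2;b=(P[4]+P[5])/2;print("notch from end",e+d*.0105,"back",b+d*.055,"n offset",np.cross(d,e-b))
# check with top camera slot end & bore with same picture
print("bore",onz("wrist",(539,149),.1,i))
```

```text
[[ 0.4939 -0.2647]
 [ 0.4954 -0.2498]
 [ 0.5481 -0.2561]
 [ 0.5468 -0.2708]
 [ 0.447  -0.2889]
 [ 0.4548 -0.2156]]
L -6.53 R -6.86 end w 0.014989888534844727 0.014685602400876067 len 0.05320643171922657
back edge -96.06 0.0737326229357043
dir -6.69
notch from end [ 0.50509311 -0.25848206] back [ 0.50555185 -0.25865413] n offset 0.00011743059692044793
bore [0.55729891 0.0756452  0.1       ]<stdin>:11: DeprecationWarning: Arrays of 2-dimensional vectors are deprecated. Use arrays of 3-dimensional vectors instead. (deprecated in NumPy 2.0)
```

Run:
```python
from h import *
to((.5827,-.2674,.1333),83.5)
```

```text
clk 6.5 pos [ 0.5957 -0.2622  0.2871] xang 86.97 tilt z [-0.0032  0.002  -1.    ] shift [-0.0062 -0.0122  0.1539] turn [-0.0033 -0.0017  0.0606] F [ 0.21 -0.21 -2.31] w 0.0133
```

Emit:
move_arm:
  commands:
    - {"x":-0.006,"y":-0.005,"z":0.03,"rx":-0.003,"ry":-0.002,"rz":0.06}
    - {"x":-0.006,"y":-0.012,"z":0.06,"rx":-0.003,"ry":-0.002,"rz":0.06}
    - {"x":-0.006,"y":-0.012,"z":0.09,"rx":-0.003,"ry":-0.002,"rz":0.06}
    - {"x":-0.006,"y":-0.012,"z":0.12,"rx":-0.003,"ry":-0.002,"rz":0.06}
    - {"x":-0.006,"y":-0.012,"z":0.145,"rx":-0.003,"ry":-0.002,"rz":0.06}
    - {"x":-0.006,"y":-0.012,"z":0.15,"rx":-0.003,"ry":-0.002,"rz":0.06}
    - {"x":-0.006,"y":-0.012,"z":0.15,"rx":-0.003,"ry":-0.002,"rz":0.06}
    - {"x":-0.006,"y":-0.012,"z":0.15,"rx":-0.003,"ry":-0.002,"rz":0.06}

```text
clock: 7.3
ee_pos: [0.585, -0.2677, 0.1409]
eef_rot: [2.338, 2.089, 0.003]
wrist_force: [0.4, 0.5, -2.5]
grip_width: 0.0129
```

Run:
```python
from h import *
import pickle
to((.5827,-.2674,.1333),83.5)
i=manip.camera_info("wrist");im=manip.camera("wrist");pickle.dump(i,open("w6.pkl","wb"))
sc=manip.camera("scene")
cv2.imwrite("pics/w6.png",im)
cv2.imwrite("pics/w6z.png",cv2.convertScaleAbs(cv2.resize(im[0:200,200:380],None,fx=3,fy=3,interpolation=cv2.INTER_CUBIC),alpha=1.8))
cv2.imwrite("pics/s6z.png",cv2.resize(sc[130:310,150:330],None,fx=3.2,fy=3.2,interpolation=cv2.INTER_CUBIC))
```

```text
clk 7.3 pos [ 0.585  -0.2677  0.1409] xang 83.56 tilt z [ 0.0051 -0.0032 -1.    ] shift [ 0.0001 -0.0024  0.0075] turn [0.0055 0.0026 0.001 ] F [ 0.43  0.49 -2.52] w 0.0129
```

View pics/w6z.png

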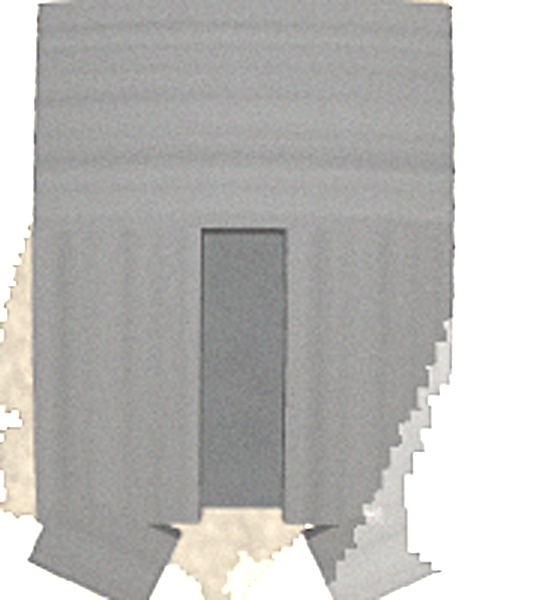

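View pics/s6z.png

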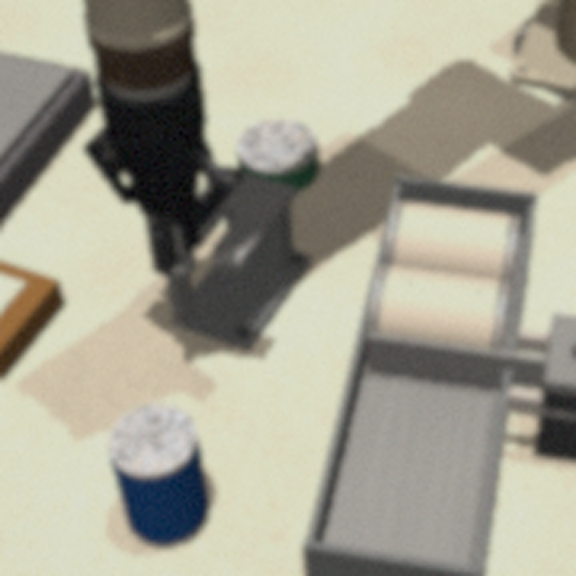

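Run:
```python
from h import *
import pickle
i=pickle.load(open("w6.pkl","rb"))
f=lambda u,v,z:onz("wrist",(200+(u+.5)/3-.5,(v+.5)/3-.5),z,i)
P=np.array([f(*p,.11)[:2] for p in [(201,229),(287,229),(285,522),(200,522),(36,4),(452,4)]])
ang=lambda v:np.degrees(np.arctan2(v[1],v[0])).round(2)
print("L",ang(P[3]-P[0]),"R",ang(P[2]-P[1]),np.linalg.norm(P[1]-P[0]),np.linalg.norm(P[2]-P[3]),"len",np.linalg.norm(P[3]-P[0]),"back",ang(P[4]-P[5]),np.linalg.norm(P[4]-P[5]))
d=(P[3]-P[0]+P[2]-P[1]);d/=np.linalg.norm(d)
e=(P[0]+P[1])/2;b=(P[4]+P[5])/2;n=e+d*.0105
print("dir",ang(d),"notch",n,b+d*.055)
p=manip.observe()["ee_pos"][:2];v=p-n;print("tcp in park: along",v@d,"lat",d[0]*v[1]-d[1]*v[0])
to((*(n+d*.002),.1333),83.5)
```

```text
L -6.93 R -6.63 0.015055696834702016 0.015332087429790022 len 0.052658708278406 back -96.41 0.0753274501047495
dir -6.78 notch [ 0.5055051  -0.25847153] [ 0.50520365 -0.25858354]
tcp in park: along 0.08039388587016721 lat -0.00030329700878140714
clk 7.4 pos [ 0.5853 -0.2683  0.1414] xang 83.52 tilt z [ 0.0064 -0.0038 -1.    ] shift [ 0.0007 -0.0784  0.0076] turn [0.0068 0.003  0.0004] F [ 0.05 -0.66 -2.23] w 0.0135
```

Emit:
move_arm:
  commands:
    - {"x":0,"y":-0.003,"z":0.004,"rx":0.006,"ry":0.003,"rz":-0.003}
    - {"x":0,"y":-0.003,"z":0.007,"rx":0.006,"ry":0.003,"rz":-0.003}
    - {"x":0,"y":-0.003,"z":0.007,"rx":0.006,"ry":0.003,"rz":-0.003}
    - {"x":0,"y":-0.003,"z":0.007,"rx":0.006,"ry":0.003,"rz":-0.003}

```text
clock: 7.8
ee_pos: [0.5809, -0.2678, 0.132]
eef_rot: [-2.339, -2.093, 0.002]
wrist_force: [-0.8, -0.5, -2.3]
grip_width: 0.0134
```

Run:
```python
from h import *
to((.5074,-.2587,.1333),83.3)
```

```text
clk 7.8 pos [ 0.5809 -0.2678  0.132 ] xang 83.65 tilt z [-0.0031  0.0016 -1.    ] shift [ 0.0009 -0.074  -0.001 ] turn [-0.0033 -0.0012  0.0061] F [-0.85 -0.52 -2.26] w 0.0134
```

Emit:
move_arm:
  commands:
    - {"x":0,"y":-0.008,"z":0,"rx":0,"ry":0,"rz":0.005}
    - {"x":0,"y":-0.016,"z":0,"rx":0,"ry":0,"rz":0.005}
    - {"x":0,"y":-0.024,"z":0,"rx":0,"ry":0,"rz":0.005}
    - {"x":0,"y":-0.032,"z":0,"rx":0,"ry":0,"rz":0.005}
    - {"x":0,"y":-0.032,"z":0,"rx":0,"ry":0,"rz":0.005}

```text
clock: 8.3
ee_pos: [0.5478, -0.264, 0.1325]
eef_rot: [-2.344, -2.086, 0.003]
wrist_force: [-0.3, 0.6, -2.1]
grip_width: 0.0135
```

Run:
```python
from h import *
to((.5054,-.2585,.1333),83.3)
print(manip.observe()["ft_torque"])
```

```text
clk 8.3 pos [ 0.5478 -0.264   0.1325] xang 83.34 tilt z [-0.0036  0.0017 -1.    ] shift [ 0.0006 -0.0427 -0.0006] turn [-0.0038 -0.0012  0.0006] F [-0.28  0.61 -2.14] w 0.0135
[0.05051545 0.00134596 0.03929076]
```

Emit:
move_arm:
  commands:
    - {"x":0,"y":-0.008,"z":0,"rx":0,"ry":0,"rz":0}
    - {"x":0,"y":-0.016,"z":0,"rx":0,"ry":0,"rz":0}
    - {"x":0,"y":-0.024,"z":0,"rx":0,"ry":0,"rz":0}
    - {"x":0,"y":-0.032,"z":0,"rx":0,"ry":0,"rz":0}
    - {"x":0,"y":-0.039,"z":0,"rx":-0.003,"ry":0,"rz":0}
    - {"x":0,"y":-0.039,"z":0,"rx":-0.003,"ry":0,"rz":0}
    - {"x":0,"y":-0.039,"z":0,"rx":-0.003,"ry":0,"rz":0}

```text
clock: 9.0
ee_pos: [0.5105, -0.2598, 0.1326]
eef_rot: [-2.346, -2.089, -0.002]
wrist_force: [0.4, -0.5, -1.9]
grip_width: 0.0134
```

Run:
```python
from h import *
to((.5054,-.2585,.1333),83.3)
print(manip.observe()["ft_torque"])
```

```text
clk 9.0 pos [ 0.5105 -0.2598  0.1326] xang 83.37 tilt z [ 8.e-04  9.e-04 -1.e+00] shift [ 0.0007 -0.0052 -0.0007] turn [ 0.0007 -0.001   0.0011] F [ 0.42 -0.46 -1.87] w 0.0134
[0.00797677 0.04050568 0.00695907]
```

Emit:
move_arm:
  commands:
    - {"x":0,"y":-0.002,"z":0,"rx":0,"ry":0,"rz":0}
    - {"x":0,"y":-0.003,"z":0,"rx":0,"ry":0,"rz":0}
    - {"x":0,"y":-0.004,"z":0,"rx":0,"ry":0,"rz":0}
    - {"x":0,"y":-0.005,"z":0,"rx":0,"ry":0,"rz":0}
    - {"x":0,"y":-0.005,"z":0,"rx":0,"ry":0,"rz":0}
    - {"x":0,"y":-0.005,"z":0,"rx":0,"ry":0,"rz":0}

```text
clock: 9.6
ee_pos: [0.5056, -0.2591, 0.1324]
eef_rot: [-2.346, -2.089, -0.001]
wrist_force: [0.7, -0.0, -2.6]
grip_width: 0.013
```

Run:
```python
from h import *
to((.5054,-.2585,.1333),83.3)
print(manip.observe()["ft_torque"])
```

```text
clk 9.6 pos [ 0.5056 -0.2591  0.1324] xang 83.38 tilt z [ 2.e-04  1.e-03 -1.e+00] shift [ 0.0006 -0.0002 -0.0009] turn [ 0.0001 -0.001   0.0013] F [ 0.72 -0.03 -2.59] w 0.013
[ 0.0144252   0.00401284 -0.02372016]
```

Emit:
move_arm:
  commands:
    - {"x":0,"y":-0.001,"z":0,"rx":0,"ry":0,"rz":0}
    - {"x":0,"y":-0.001,"z":0,"rx":0,"ry":0,"rz":0}
    - {"x":0,"y":-0.001,"z":0,"rx":0,"ry":0,"rz":0}

```text
clock: 9.9
ee_pos: [0.5045, -0.259, 0.1324]
eef_rot: [-2.346, -2.089, -0.001]
wrist_force: [0.1, -0.5, -1.6]
grip_width: 0.0135
```

Run:
```python
from h import *
to((.5054,-.2585,.1333),83.3)
print(manip.observe()["ft_torque"])
```

```text
clk 9.9 pos [ 0.5045 -0.259   0.1324] xang 83.37 tilt z [ 2.0e-04  1.1e-03 -1.0e+00] shift [ 0.0006  0.0008 -0.0009] turn [ 0.0001 -0.0011  0.0013] F [ 0.11 -0.47 -1.64] w 0.0135
[-0.00700189 -0.01421131 -0.00613455]
```

Emit:
move_arm:
  commands:
    - {"x":0,"y":-0.001,"z":0,"rx":0,"ry":0,"rz":0}
    - {"x":0,"y":-0.001,"z":0,"rx":0,"ry":0,"rz":0}
    - {"x":0,"y":-0.001,"z":0,"rx":0,"ry":0,"rz":0}

```text
clock: 10.2
ee_pos: [0.5035, -0.2589, 0.1325]
eef_rot: [-2.346, -2.089, -0.001]
wrist_force: [-0.1, -0.0, -2.7]
grip_width: 0.0138
```

Run:
```python
from h import *
to((.5054,-.2585,.1333),83.3)
print(manip.observe()["ft_torque"])
im=manip.camera("wrist");cv2.imwrite("pics/w7.png",im)
```

```text
clk 10.2 pos [ 0.5035 -0.2589  0.1325] xang 83.37 tilt z [ 3.e-04  1.e-03 -1.e+00] shift [ 0.0006  0.0018 -0.0008] turn [ 0.0001 -0.001   0.0013] F [-0.11 -0.04 -2.66] w 0.0138
[0.03392752 0.02366815 0.02600639]
```

View pics/w7.png

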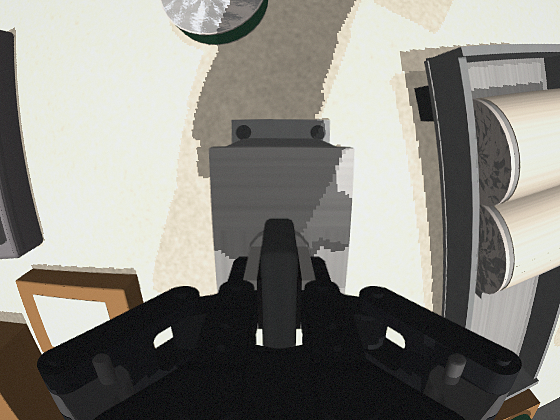

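The pin stands in the notch with its collar over the fork. There's no end contact yet, so I'll keep pressing gently.

Emit:
move_arm:
  commands:
    - {"x":0,"y":-0.001,"z":0,"rx":0,"ry":0,"rz":0}
    - {"x":0,"y":-0.001,"z":0,"rx":0,"ry":0,"rz":0}
    - {"x":0,"y":-0.001,"z":0,"rx":0,"ry":0,"rz":0}

```text
clock: 10.55
ee_pos: [0.5025, -0.2587, 0.1324]
eef_rot: [-2.346, -2.089, -0.001]
wrist_force: [-0.3, -0.7, -2.1]
grip_width: 0.0134
```

Emit:
move_arm:
  commands:
    - {"x":0,"y":-0.001,"z":0,"rx":0,"ry":0,"rz":0}
    - {"x":0,"y":-0.001,"z":0,"rx":0,"ry":0,"rz":0}
    - {"x":0,"y":-0.001,"z":0,"rx":0,"ry":0,"rz":0}

```text
clock: 10.85
ee_pos: [0.5015, -0.2586, 0.1324]
eef_rot: [-2.346, -2.089, -0.001]
wrist_force: [-0.4, 0.1, -2.0]
grip_width: 0.0134
```

Emit:
move_arm:
  commands:
    - {"x":0,"y":-0.001,"z":0,"rx":0,"ry":0,"rz":0}
    - {"x":0,"y":-0.001,"z":0,"rx":0,"ry":0,"rz":0}
    - {"x":0,"y":-0.001,"z":0,"rx":0,"ry":0,"rz":0}

```text
clock: 11.15
ee_pos: [0.5013, -0.2586, 0.1326]
eef_rot: [2.346, 2.089, 0.003]
wrist_force: [3.2, -0.1, -2.4]
grip_width: 0.0132
```

Emit:
move_arm:
  commands:
    - {"x":0,"y":-0.001,"z":0,"rx":0,"ry":0,"rz":0}
    - {"x":0,"y":-0.001,"z":0,"rx":0,"ry":0,"rz":0}
    - {"x":0,"y":-0.001,"z":0,"rx":0,"ry":0,"rz":0}

```text
clock: 11.45
ee_pos: [0.5011, -0.2586, 0.1327]
eef_rot: [2.344, 2.089, 0.005]
wrist_force: [6.4, -0.5, -5.1]
grip_width: 0.0135
```

Emit:
move_arm:
  commands:
    - {"x":0,"y":0.001,"z":0,"rx":0,"ry":0,"rz":0}
    - {"x":0,"y":0.001,"z":0.002,"rx":0,"ry":0,"rz":0}
    - {"x":0,"y":0.001,"z":0.004,"rx":0,"ry":0,"rz":0}
    - {"x":0,"y":0.001,"z":0.004,"rx":0,"ry":0,"rz":0}
    - {"x":0,"y":0.001,"z":0.004,"rx":0,"ry":0,"rz":0}

```text
clock: 11.95
ee_pos: [0.5012, -0.2588, 0.1287]
eef_rot: [2.346, 2.089, 0.002]
wrist_force: [5.3, -0.3, -3.0]
grip_width: 0.0134
```

Emit:
move_arm:
  commands:
    - {"x":0,"y":0,"z":0.001,"rx":0,"ry":0,"rz":0}
    - {"x":0,"y":0,"z":0.001,"rx":0,"ry":0,"rz":0}
    - {"x":0,"y":0,"z":0.001,"rx":0,"ry":0,"rz":0}

```text
clock: 12.25
ee_pos: [0.5012, -0.2588, 0.1278]
eef_rot: [2.345, 2.089, 0.002]
wrist_force: [5.3, -1.1, -0.5]
grip_width: 0.0137
```

Emit:
move_arm:
  commands:
    - {"x":0,"y":0,"z":0.001,"rx":0,"ry":0,"rz":0}
    - {"x":0,"y":0,"z":0.001,"rx":0,"ry":0,"rz":0}
    - {"x":0,"y":0,"z":0.001,"rx":0,"ry":0,"rz":0}

```text
clock: 12.55
ee_pos: [0.5012, -0.2588, 0.1273]
eef_rot: [2.345, 2.089, 0.003]
wrist_force: [4.5, 0.2, 4.9]
grip_width: 0.0134
```

Run:
```python
from h import *
to((.5054,-.2585,.1333),83.3)
im=manip.camera("wrist");cv2.imwrite("pics/w8.png",cv2.convertScaleAbs(cv2.resize(im[90:330,170:400],None,fx=2.5,fy=2.5),alpha=2))
```

```text
clk 12.55 pos [ 0.5012 -0.2588  0.1273] xang 83.38 tilt z [ 2.e-03  3.e-04 -1.e+00] shift [ 0.0007  0.0041 -0.006 ] turn [ 0.0019 -0.0006  0.0014] F [4.51 0.2  4.85] w 0.0134
```

View pics/w8.png

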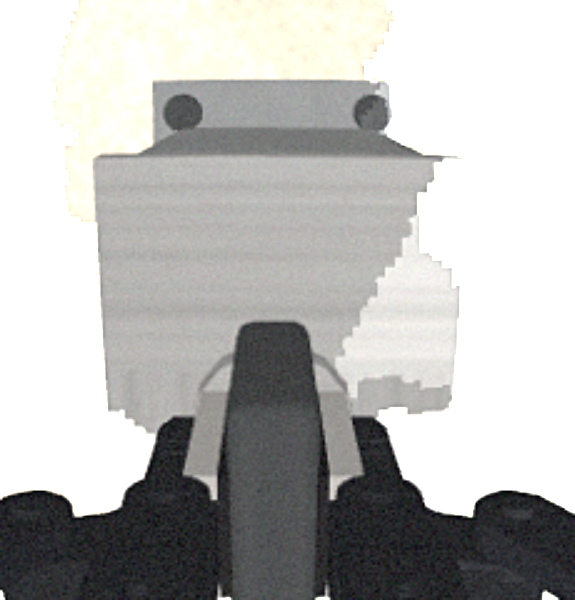

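Emit:
move_arm:
  commands:
    - {"x":0,"y":0,"z":0,"rx":0,"ry":0,"rz":0}
    - {"x":0,"y":0,"z":0,"rx":0,"ry":0,"rz":0}
    - {"x":0,"y":0,"z":0,"rx":0,"ry":0,"rz":0}
    - {"x":0,"y":0,"z":0,"rx":0,"ry":0,"rz":0}
    - {"x":0,"y":0,"z":0,"rx":0,"ry":0,"rz":0}
    - {"x":0,"y":0,"z":0,"rx":0,"ry":0,"rz":0}
  gripper: 100

```text
clock: 13.2
ee_pos: [0.5003, -0.2584, 0.1262]
eef_rot: [-2.345, -2.089, -0.001]
wrist_force: [-0.3, 0.0, -0.2]
grip_width: 0.0854
```

Emit:
move_arm:
  commands:
    - {"x":0,"y":0,"z":-0.02,"rx":0,"ry":0,"rz":0}
    - {"x":0,"y":0,"z":-0.05,"rx":0,"ry":0,"rz":0}
    - {"x":0,"y":0,"z":-0.09,"rx":0,"ry":0,"rz":0}
    - {"x":0,"y":0,"z":-0.13,"rx":0,"ry":0,"rz":0}
    - {"x":0,"y":0,"z":-0.16,"rx":0,"ry":0,"rz":0}
    - {"x":0,"y":0,"z":-0.16,"rx":0,"ry":0,"rz":0}

```text
clock: 13.8
ee_pos: [0.5026, -0.2597, 0.292]
eef_rot: [2.34, 2.084, 0.007]
wrist_force: [-0.1, 0.2, -0.2]
grip_width: 0.085
```

Run:
```python
from h import *
import pickle
to((.5476,.1475,.20),97)
i=manip.camera_info("wrist");im=manip.camera("wrist");pickle.dump(i,open("w9.pkl","wb"));cv2.imwrite("pics/w9.png",im)
cv2.imwrite("pics/w9z.png",cv2.convertScaleAbs(cv2.resize(im[90:330,170:400],None,fx=2.5,fy=2.5),alpha=2))
```

```text
clk 13.8 pos [ 0.5026 -0.2597  0.292 ] xang 83.38 tilt z [ 0.0091 -0.0036 -1.    ] shift [ 0.41   -0.0031  0.0909] turn [ 0.0091  0.0037 -0.2378] F [-0.08  0.21 -0.19] w 0.085
```

View pics/w9z.png

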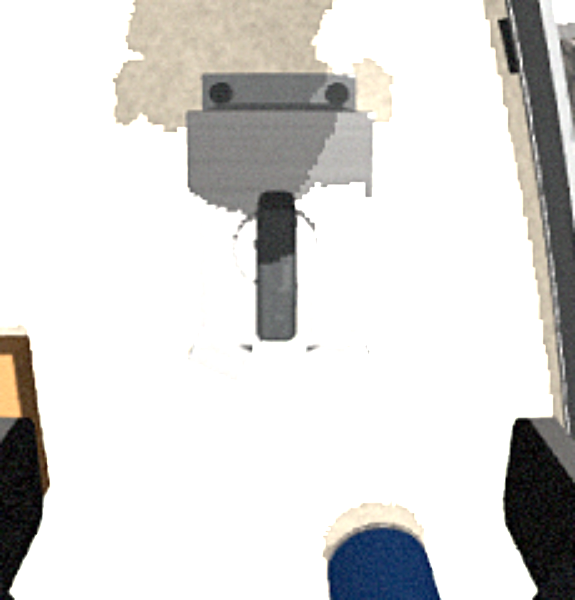

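Run:
```python
import cv2
im=cv2.imread("pics/w9.png")
cv2.imwrite("pics/w9y.png",cv2.convertScaleAbs(cv2.resize(im[130:240,230:330],None,fx=5,fy=5,interpolation=cv2.INTER_CUBIC),alpha=1.1))
```

```text
(no output)
```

View pics/w9y.png

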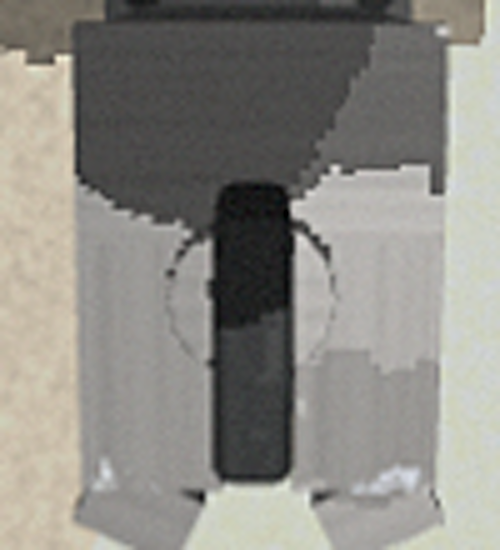

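Run:
```python
from h import *
import pickle
i=pickle.load(open("w9.pkl","rb"))
f=lambda u,v,z:onz("wrist",(230+(u+.5)/5-.5,130+(v+.5)/5-.5),z,i)[:2]
b=(f(75,22,.11)+f(445,22,.11))/2
fl=(f(200,492,.11)+f(315,492,.11))/2
c=(f(164,297,.118)+f(336,297,.118))/2
d=fl-b;print("len",np.linalg.norm(d));d/=np.linalg.norm(d)
print(b+d*.055,fl-d*.042,"collar",c,"w",np.linalg.norm(f(164,297,.118)-f(336,297,.118)))
P=[f(*p,.154) for p in((218,210),(290,210),(292,480),(212,480))]
print("paddle",np.mean(P,0),[np.linalg.norm(P[k]-P[k-1]) for k in range(4)])
print("along of collar",(c-b)@d-.055, "paddle",(np.mean(P,0)-b)@d-.055)
```

```text
len 0.09840111613010745
[ 0.50492511 -0.25878967] [ 0.50631602 -0.2589585 ] collar [ 0.50427901 -0.26049972] w 0.03429486085960131
paddle [ 0.50578198 -0.26012344] [np.float64(0.04965186982177743), np.float64(0.012566534792846775), np.float64(0.04963819076902139), np.float64(0.014578832087770567)]
along of collar -0.0004353363098634072 paddle 0.0010113452545536666
```

Checks on the parked pin:
- It stands upright, with the collar 0.4 mm from home along the notch and the paddle about 1 mm.
- The collar reads 34.3 mm wide, as it should.
- I felt contact with the closed end before release.

Next is the gate handle.

Emit:
move_arm:
  commands:
    - {"x":0.04,"y":0,"z":0,"rx":0.005,"ry":0.002,"rz":0}
    - {"x":0.085,"y":0,"z":0,"rx":0.005,"ry":0.002,"rz":-0.03}
    - {"x":0.13,"y":0,"z":0,"rx":0.005,"ry":0.002,"rz":-0.06}
    - {"x":0.175,"y":0,"z":0,"rx":0.005,"ry":0.002,"rz":-0.09}
    - {"x":0.22,"y":0,"z":0,"rx":0.005,"ry":0.002,"rz":-0.12}
    - {"x":0.265,"y":0,"z":0,"rx":0.005,"ry":0.002,"rz":-0.15}
    - {"x":0.31,"y":0,"z":0,"rx":0.005,"ry":0.002,"rz":-0.18}
    - {"x":0.35,"y":0,"z":0,"rx":0.005,"ry":0.002,"rz":-0.21}
    - {"x":0.385,"y":0,"z":0,"rx":0.005,"ry":0.002,"rz":-0.238}
    - {"x":0.41,"y":-0.003,"z":0.02,"rx":0.005,"ry":0.002,"rz":-0.238}

```text
clock: 14.85
ee_pos: [0.5457, 0.1516, 0.2672]
eef_rot: [-2.076, -2.352, -0.002]
wrist_force: [0.1, -0.2, 0.5]
grip_width: 0.0856
```

Emit:
move_arm:
  commands:
    - {"x":0,"y":0,"z":0,"rx":0,"ry":0,"rz":0}
    - {"x":0,"y":0,"z":0,"rx":0,"ry":0,"rz":0}

```text
clock: 15.05
ee_pos: [0.5437, 0.149, 0.2648]
eef_rot: [-2.075, -2.349, 0.008]
wrist_force: [1.1, -0.0, -0.0]
grip_width: 0.0856
```

Run:
```python
from h import *
import pickle
to((.5476,.150,.114),97)
i=manip.camera_info("wrist");im=manip.camera("wrist");pickle.dump(i,open("w10.pkl","wb"));cv2.imwrite("pics/w10.png",im)
```

```text
clk 15.05 pos [0.5437 0.149  0.2648] xang 97.09 tilt z [-0.009   0.0014 -1.    ] shift [0.0002 0.0054 0.1508] turn [-0.0088 -0.0024  0.0015] F [ 1.07 -0.03 -0.04] w 0.0856
```

View pics/w10.png

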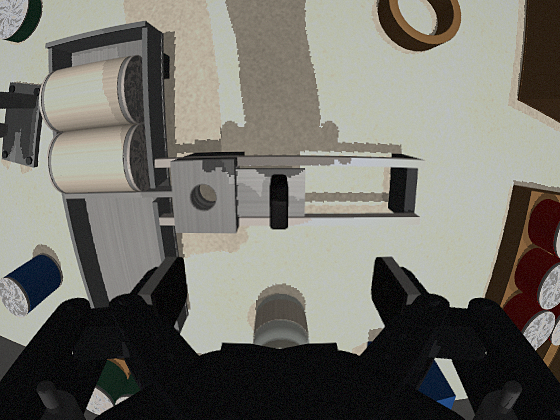

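Run:
```python
from h import *
import pickle
i=pickle.load(open("w10.pkl","rb"))
print([onz("wrist",p,.142,i)[:2].round(4) for p in((271,181),(288,181),(288,229),(271,229))])
im=cv2.imread("pics/w10.png");cv2.imwrite("pics/w10z.png",cv2.convertScaleAbs(cv2.resize(im[150:245,160:320],None,fx=4.5,fy=4.5,interpolation=cv2.INTER_CUBIC),alpha=2.5))
```

```text
[array([0.5262, 0.1395]), array([0.5245, 0.1535]), array([0.5661, 0.159 ]), array([0.5678, 0.1444])]
```

View pics/w10z.png

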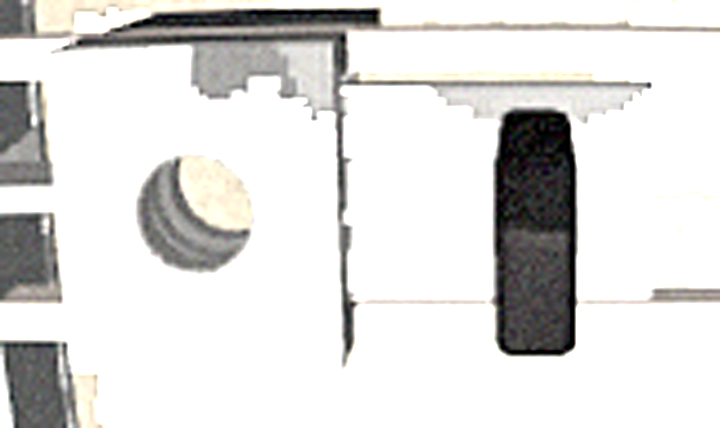

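Emit:
move_arm:
  commands:
    - {"x":0,"y":0.002,"z":0.03,"rx":-0.004,"ry":0,"rz":0}
    - {"x":0,"y":0.003,"z":0.06,"rx":-0.004,"ry":0,"rz":0}
    - {"x":0,"y":0.003,"z":0.09,"rx":-0.004,"ry":0,"rz":0}
    - {"x":0,"y":0.003,"z":0.12,"rx":-0.004,"ry":0,"rz":0}
    - {"x":0,"y":0.003,"z":0.14,"rx":-0.004,"ry":0,"rz":0}
    - {"x":0,"y":0.003,"z":0.148,"rx":-0.004,"ry":0,"rz":0}
    - {"x":0,"y":0.003,"z":0.148,"rx":-0.004,"ry":0,"rz":0}
    - {"x":0,"y":0.003,"z":0.148,"rx":-0.004,"ry":0,"rz":0}

```text
clock: 15.9
ee_pos: [0.5481, 0.1493, 0.1202]
eef_rot: [-2.082, -2.351, -0.006]
wrist_force: [1.0, -0.2, 1.5]
grip_width: 0.0854
```

Run:
```python
from h import *
to((.5476,.149,.114),97)
im=manip.camera("wrist");cv2.imwrite("pics/w11.png",im)
```

```text
clk 15.9 pos [0.5481 0.1493 0.1202] xang 96.95 tilt z [ 0.0012  0.004  -1.    ] shift [-0.0003 -0.0006  0.0062] turn [ 0.0017 -0.0038 -0.0009] F [ 1.02 -0.18  1.49] w 0.0854
```

View pics/w11.png

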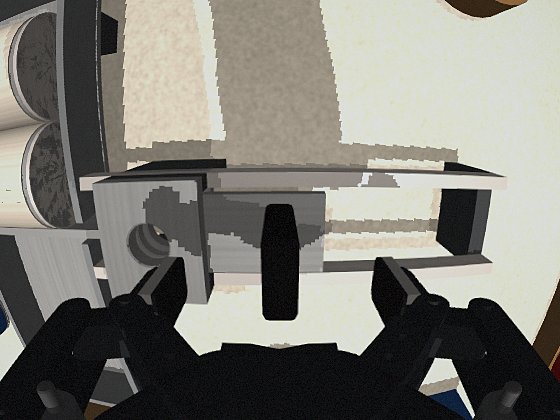

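The handle is centred between the jaws, at column 280. I'll close on it.

Emit:
move_arm:
  commands:
    - {"x":0,"y":0,"z":0.002,"rx":0,"ry":0,"rz":0}
    - {"x":0,"y":0,"z":0.002,"rx":0,"ry":0,"rz":0}
    - {"x":0,"y":0,"z":0.002,"rx":0,"ry":0,"rz":0}
    - {"x":0,"y":0,"z":0.002,"rx":0,"ry":0,"rz":0}
    - {"x":0,"y":0,"z":0.002,"rx":0,"ry":0,"rz":0}
    - {"x":0,"y":0,"z":0.002,"rx":0,"ry":0,"rz":0}
    - {"x":0,"y":0,"z":0.002,"rx":0,"ry":0,"rz":0}
    - {"x":0,"y":0,"z":0.002,"rx":0,"ry":0,"rz":0}
  gripper: 0
  force: 40

```text
clock: 16.75
ee_pos: [0.5472, 0.1498, 0.1171]
eef_rot: [-2.08, -2.351, -0.004]
wrist_force: [-1.1, 0.1, 3.4]
grip_width: 0.0152
```

Run:
```python
from h import *
to((.5476-.0146,.149+.119,.117),97)
```

```text
clk 16.75 pos [0.5472 0.1498 0.1171] xang 97.02 tilt z [-5.0e-04  3.5e-03 -1.0e+00] shift [0.1191 0.0004 0.0005] turn [-0.0001 -0.0036  0.0003] F [-1.07  0.1   3.36] w 0.0152
```

Emit:
move_arm:
  commands:
    - {"x":0.008,"y":0,"z":0,"rx":0,"ry":0,"rz":0}
    - {"x":0.02,"y":0,"z":0,"rx":0,"ry":0,"rz":0}
    - {"x":0.035,"y":0,"z":0,"rx":0,"ry":0,"rz":0}
    - {"x":0.05,"y":0,"z":0,"rx":0,"ry":0,"rz":0}
    - {"x":0.065,"y":0,"z":0,"rx":0,"ry":0,"rz":0}
    - {"x":0.08,"y":0,"z":0,"rx":0,"ry":0,"rz":0}
    - {"x":0.095,"y":0,"z":0,"rx":0,"ry":0,"rz":0}
    - {"x":0.107,"y":0,"z":0,"rx":0,"ry":0,"rz":0}
    - {"x":0.116,"y":0,"z":0,"rx":0,"ry":0,"rz":0}
    - {"x":0.116,"y":0,"z":0,"rx":0,"ry":0,"rz":0}

```text
clock: 17.75
ee_pos: [0.5325, 0.2672, 0.1171]
eef_rot: [-2.076, -2.352, -0.005]
wrist_force: [-2.0, 2.5, 1.5]
grip_width: 0.0151
```

Emit:
move_arm:
  commands:
    - {"x":0.001,"y":0,"z":0,"rx":0,"ry":0,"rz":0}
    - {"x":0.002,"y":0,"z":0,"rx":0,"ry":0,"rz":0}
    - {"x":0.003,"y":0,"z":0,"rx":0,"ry":0,"rz":0}
    - {"x":0.004,"y":0,"z":0,"rx":0,"ry":0,"rz":0}
    - {"x":0.004,"y":0,"z":0,"rx":0,"ry":0,"rz":0}

```text
clock: 18.25
ee_pos: [0.5323, 0.2683, 0.1171]
eef_rot: [-2.08, -2.35, -0.002]
wrist_force: [-1.8, -2.0, 2.0]
grip_width: 0.0157
```

Run:
```python
from h import *
to((.5476-.0146,.149+.119,.117),97)
```

```text
clk 18.25 pos [0.5323 0.2683 0.1171] xang 96.98 tilt z [-0.0014  0.0029 -1.    ] shift [-0.0004  0.0006  0.0001] turn [-0.001  -0.0031 -0.0004] F [-1.82 -1.98  1.99] w 0.0157
```

Emit:
move_arm:
  commands:
    - {"x":0.001,"y":0,"z":0,"rx":0,"ry":0,"rz":0}
    - {"x":0.002,"y":0,"z":0,"rx":0,"ry":0,"rz":0}
    - {"x":0.002,"y":0,"z":0,"rx":0,"ry":0,"rz":0}
    - {"x":0.002,"y":0,"z":0,"rx":0,"ry":0,"rz":0}

```text
clock: 18.65
ee_pos: [0.5323, 0.2687, 0.1171]
eef_rot: [-2.083, -2.351, 0.001]
wrist_force: [-0.6, -6.7, 2.9]
grip_width: 0.0155
```

Run:
```python
from h import *
to((.5476-.0146,.149+.119,.117),97)
for n in("scene","wrist"): cv2.imwrite(f"pics/{n}12.png",manip.camera(n))
im=cv2.imread("pics/scene12.png");cv2.imwrite("pics/s12z.png",cv2.resize(im[140:330,150:460],None,fx=2.5,fy=2.5,interpolation=cv2.INTER_CUBIC))
```

```text
clk 18.65 pos [0.5323 0.2687 0.1171] xang 96.92 tilt z [-1.e-03 -3.e-04 -1.e+00] shift [-0.0007  0.0006  0.0001] turn [-0.001   0.0002 -0.0013] F [-0.61 -6.73  2.91] w 0.0155
```

View pics/s12z.png

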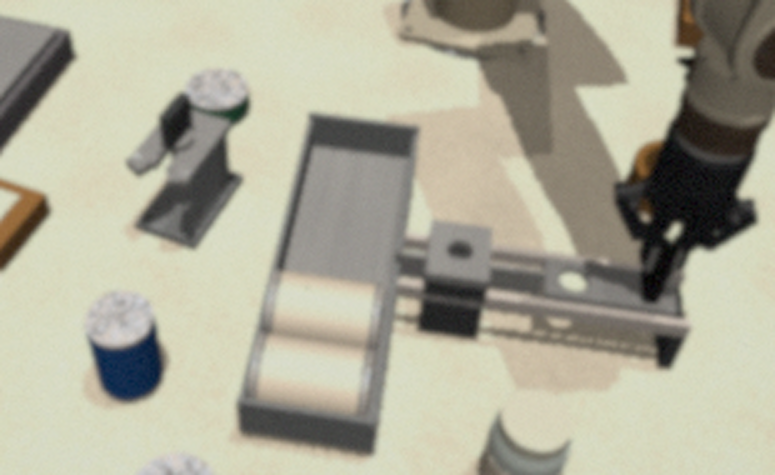

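View pics/wrist12.png

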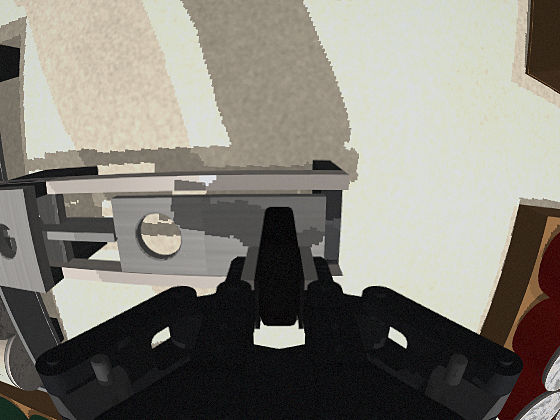

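The end stop is reached: the force rose to 6.7 N, and a 2 mm command moved the arm only 0.4 mm. Both cans are at the low end and the pin is parked. I'll release and back off.

Emit:
move_arm:
  commands:
    - {"x":0,"y":0,"z":0,"rx":0,"ry":0,"rz":0}
    - {"x":0,"y":0,"z":0,"rx":0,"ry":0,"rz":0}
    - {"x":0,"y":0,"z":0,"rx":0,"ry":0,"rz":0}
    - {"x":0,"y":0,"z":0,"rx":0,"ry":0,"rz":0}
    - {"x":0,"y":0,"z":0,"rx":0,"ry":0,"rz":0}
    - {"x":0,"y":0,"z":0,"rx":0,"ry":0,"rz":0}
  gripper: 100

```text
clock: 19.35
ee_pos: [0.5322, 0.2711, 0.1173]
eef_rot: [-2.079, -2.351, -0.004]
wrist_force: [0.6, 0.2, -0.2]
grip_width: 0.0853
```

Emit:
move_arm:
  commands:
    - {"x":0,"y":0,"z":-0.02,"rx":0,"ry":0,"rz":0}
    - {"x":0,"y":0,"z":-0.05,"rx":0,"ry":0,"rz":0}
    - {"x":0,"y":0,"z":-0.09,"rx":0,"ry":0,"rz":0}
    - {"x":0,"y":0,"z":-0.13,"rx":0,"ry":0,"rz":0}
    - {"x":0,"y":0,"z":-0.16,"rx":0,"ry":0,"rz":0}
    - {"x":0,"y":0,"z":-0.16,"rx":0,"ry":0,"rz":0}
    - {"x":0,"y":0,"z":-0.16,"rx":0,"ry":0,"rz":0}

```text
clock: 20.05
ee_pos: [0.5327, 0.2705, 0.278]
eef_rot: [-2.08, -2.352, -0.006]
wrist_force: [0.2, 0.6, -1.2]
grip_width: 0.0856
```

Run:
```python
from h import *
import pickle
to((.5476-.0146,.149+.119,.117),97)
pickle.dump(manip.camera_info("wrist"),open("w13.pkl","wb"))
for n in("wrist","scene","top"): cv2.imwrite(f"pics/{n}13.png",manip.camera(n))
im=cv2.imread("pics/wrist13.png");cv2.imwrite("pics/w13z.png",cv2.convertScaleAbs(cv2.resize(im[140:250,180:330],None,fx=5,fy=5,interpolation=cv2.INTER_CUBIC),alpha=2))
im=cv2.imread("pics/top13.png");cv2.imwrite("pics/t13z.png",cv2.convertScaleAbs(cv2.resize(im[120:300,120:370],None,fx=3.2,fy=3.2,interpolation=cv2.INTER_CUBIC),alpha=1.6))
```

```text
clk 20.05 pos [0.5327 0.2705 0.278 ] xang 97.02 tilt z [ 9.0e-04  4.5e-03 -1.0e+00] shift [-0.0032 -0.0003  0.1609] turn [ 0.0015 -0.0043  0.0003] F [ 0.16  0.58 -1.15] w 0.0856
```

View pics/w13z.png

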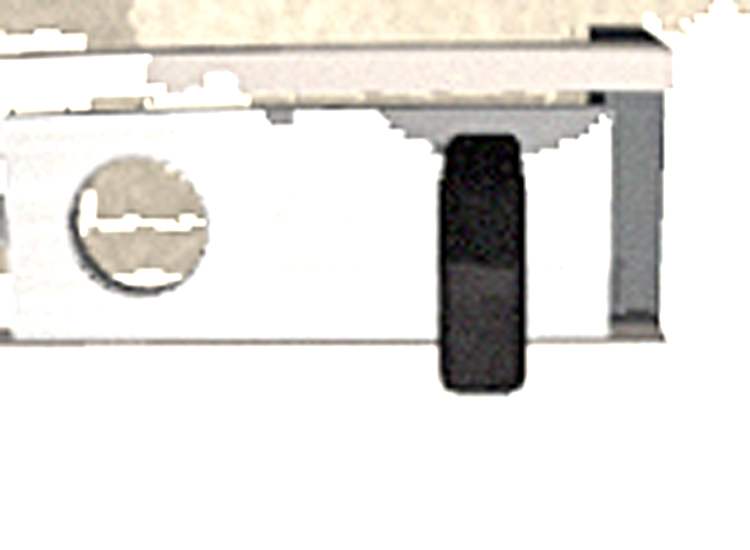

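View pics/t13z.png

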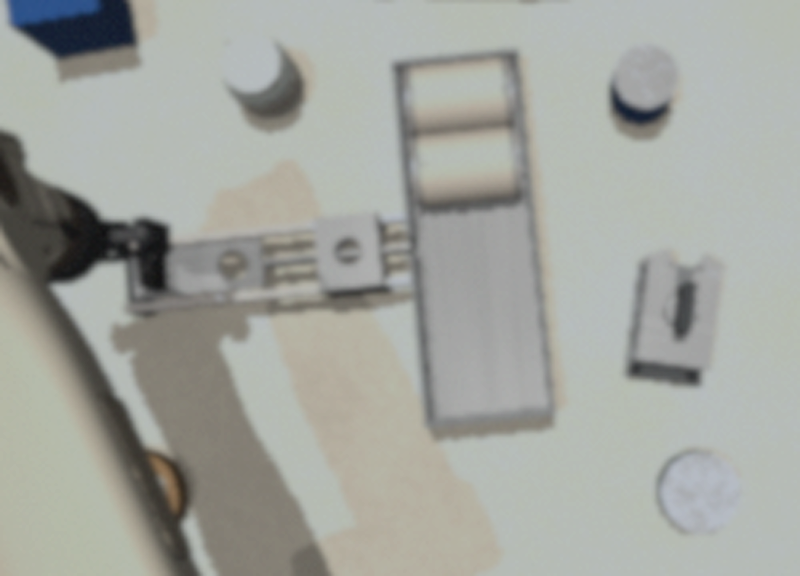

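Run:
```python
from h import *
import pickle
i=pickle.load(open("w13.pkl","rb"));j=pickle.load(open("w10.pkl","rb"))
a=onz("wrist",(180+483/5,140+330/5),.142,i)
b=onz("wrist",(160+536/4.5,150+292/4.5),.142,j)
n=np.array([-np.sin(np.radians(7)),np.cos(np.radians(7)),0])
print(a,b,"travel",(a-b)@n)
A=cv2.imread("pics/scene0.png").astype(int);B=cv2.imread("pics/scene13.png").astype(int)
d=(abs(A-B).max(2)>50).astype(np.uint8)*255;cv2.imwrite("pics/d.png",np.hstack([cv2.resize(d,(400,300)),cv2.resize(cv2.imread("pics/scene13.png")[:,:,1],(400,300))]))
```

```text
[0.54060629 0.26905444 0.142     ] [0.55441128 0.14978256 0.142     ] travel 0.12006525015936664
```

View pics/d.png

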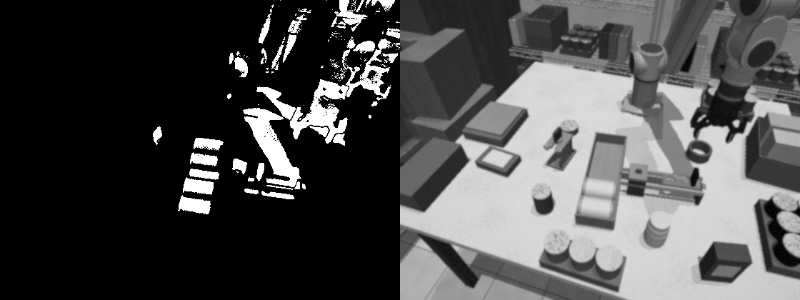

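Gate travel measures 120 mm. Only the pin, gate, cans, arm and shadows have changed, so I'm handing the job in.

Run:
```python
from rig import manip
print(manip.close_job(),manip.observe()["clock"])
```

```text
the job is handed in; nothing more can be done
the job is handed in; nothing more can be done
```

I drew the pin out of the bore, turned it about 84° and parked it in the fork. I then pulled the gate open against its end stop, and both cans rolled down. The job was handed in at about 20 s of the 61 s allowed, with the gripper open and clear of everything.

**Last checks**
- **Pin:** it stands upright in the notch. I felt the closed end (about 6 N) and then the collar landing on the fork. The camera put the collar within about 1 mm of fully home. I measured that just after release; the last top and scene pictures still show the pin upright in the fork.
- **Gate:** travel measured 120 mm, and the end-stop force rose to about 7 N.
- **Cans:** both lie at the low end, judged by eye from the pictures. I did not measure their positions.
- **Other things on the bench:** comparing the first and last scene pictures shows no change in them. The tape is partly hidden by the arm in the last top view.

**One disagreement:** the closed end of the notch was met about 4 mm further along than the camera measurement gave. I took this to be the pin sitting off-centre along the pads in the grip. The force contact and the picture after release both indicate that it is home.

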